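# Unlatch the curing case and hang the red medallion carrier inside

## Robot

A 6-joint arm with a two-finger parallel gripper is mounted at the origin on the work surface. World frame = base frame: x ahead of the robot, y to its left, z up, the work surface at z = 0. Lengths are in m, angles in degrees, forces in N, time in s.
With the tool pointing down it reaches from about 0.3 to 0.75 m from the base axis. Payload 8.5 kg.
Tool frame: the origin (TCP) lies on the mounting face of the last link; the fingertips stand 173 mm ahead of it and the grasp point (between the pads) lies 155 mm ahead of it (env.tips_ahead is the distance from the TCP to the fingertips, in m); x points along the fingers, z is the direction in which the jaws open and shut, and the axes are right-handed (so a half turn about x gives the same grasp; the last joint's range is limited). The gripper opens to 85 mm and grips with 20 to 120 N. Pads are 22 mm wide; open, the fingers measure 114 mm over their backs; the gripper's body (76 mm by 85 mm) begins 54 mm behind the grasp point. The pads swing forward as they close: fully open they stand 13 mm farther back than shut.
Start: joints at [-83.268, 21.807, 74.336, -0, 83.858, -12.336], TCP at [0.18, -0.52, 0.405] pointing down, gripper open.
Joint ranges: [-178.18, 178.18], [-50.72, 133.34], [12.68, 142.11], [-81.47, 261.47], [9.98, 163.14], [-165.26, 165.26]. Speed limits (degrees/s): [136.94, 136.94, 180, 180, 180, 180].

## Interface

Orientations are given as a 3x3 rotation matrix whose columns are the frame's x, y, z axes.
In Python, from rig import env, optics gives the robot as it stands.
- The arm moves only by the shell command python3 -m inch 'ROWS' [FORCE]. ROWS is JSON, a list of rows, each a list of 3 entries, a list of its own where there are three numbers: the closure, from -1 (fully open) to 1 (shut), then the shift along the tool's x, y, z in units of 30 mm (1.0 is 30 mm), then the turn about the tool's x in units of 5 degrees (1.0 is 5 degrees). In form: [[hand, [x, y, z], yaw], ...]. A call has exactly 8 rows; each row shifts and turns the commanded pose from where the row before left it, along the tool's axes as they then stand; what a row does not reach is not made up. A row lasts 1/12 s, in which the tool goes at most 41.7 mm and 7.16 degrees, less where a joint would pass 70% of its speed; a pose out of reach is approached as far as the arm can. A call is refused whole if a number of a shift passes 1 or a number of a turn 1, either way. A call with a gripper value outside its range is refused whole. The fingers move at their own pace and stop on an object; FORCE is the grip in N (left out, the last holds). Time passes only in rows, so rows that do not move let the fingers close, or fill a call up. It gives the time, the measured TCP pose, the force and the opening at its end, in the units of the state.
- env.observe(): the state, without advancing time (a new reading comes with each control period).
- optics.get_image(name): name is "scene" or "top" or "wrist"; returns the picture (420x560x3 uint8, red, green, blue); there is no depth.
- optics.camera_params(name): a dict with "fx", "fy", "cx", "cy" (pixels), "k1" (the pictures are not rectified: a ray, as slopes to the right and down, at radius r is drawn at 1 + k1 r^2 times it, then the intrinsics apply), "xyz" and "rotation" of the camera in the world. Camera axes: x right, y down, z forward; pixel columns grow to the right and rows downward; lengths in m; the calibration is good to about 2 mm. A picture is of the moment at which its call begins: read the wrist's pose just before it. camera_params takes no time and is no camera call; for the wrist camera it gives the pose at the moment of the call.
- env.close_job(): hands the job in, once; it reports no verdict.
The state is a dict: "time_s": time; "q": joint angles; "qvel": joint speeds; "joint_efforts": joint torques, N m; "position": TCP position; "tool_rot": TCP orientation; "ft_force": force on the tool from outside, world axes, zero at the start; "wrist_torque": the same for the moment, N m; "grip_width": finger opening in m.
Only numpy, scipy, OpenCV 4.12 (cv2) and the standard library are available. Lean on these libraries where they do the work, as an engineer would, in place of code of your own. Each camera call takes 0.05 s, during which the arm holds its last target.

## Task

The case with the clear lid is locked by a push-and-turn latch: push its orange knob in, give it a quarter turn clockwise to release the lid, and swing the lid all the way open so that it stands by itself. Then lift the carrier with the red medallions up over the end stops of the loading stand's rail and hang it on the rail inside the case, straddling it and hanging straight, anywhere between that rail's end stops. Leave the lid open, and leave the other carriers and everything else on the bench where they are.

Things in the scene. Friction and masses are not known exactly. Their poses are not given: they have to be found in the camera images.
- case: curing case fixed to the bench: open-topped pale grey box 160 mm (x) by 300 mm (y) by 140 mm high, walls 5 mm, covered by the hinged clear lid. Origin: centre of its underside on the bench; x points from the front wall (latch and handle side) to the back wall (hinge side), y to the left, z up
- case_rail (a point): middle of the top face of the rail in the case, 93 mm above the bench; axes as the case's. Rail: 8 mm square bar along y, with black end stops 105 mm either side (10 mm long, 16 mm higher than the rail). The yellow carrier hangs at y = -55 to -75 mm on it; a gripper has room to hang another from y = +20 to +60 mm
- lid (a joint): angle of the lid: 0 closed, 1.75 rad fully back (leaning 10 degrees past upright). Front edge swings up and back. Stiff hinge: it stays where it is left; lifting at the handle takes 5 to 12 N. While latched its front edge gives up to 15 mm. From about 1.5 rad on it leaves room for a gripper above the inner rail
- lid_hinge (a point): a point on the lid's hinge axis, at the middle of the case's back top edge, 140 mm above the bench; the hinge axis runs along the case's y. This frame turns with the lid
- lid_handle (a point): middle of the lid's handle: round black bar, 12 mm thick, 90 mm long along the case's y, its axis 38 mm above the lid's upper face (lid 6 mm thick), near the front edge, -y side; lid closed, it lies 135 mm in front of and 44 mm above the hinge axis, 65 mm to -y of the case's middle. Frame turns with the lid; the bar may turn between gripping fingers
- latch_axis (a point): point on the lid's upper face on the latch's axis (normal to the lid), near the front edge, +y side. Above it a grey housing (50 mm wide), a black flange disc (60 mm wide) and on that a round orange knob 34 mm wide, 24 mm high, with a white pointer towards the case's front when locked. Height setting varies, unmeasured: unpressed, flange top 24 to 30 mm, knob top 48 to 54 mm above this point
- latch (a joint): turn of the latch knob: 0 locked, grows clockwise seen from above, stop at 1.6 rad; lid free from about 1.2. Unpressed it turns at most 0.15 rad. Push the knob or flange towards the lid (spring: 5 N at first, 9 N where it comes free after 4 mm, 12 N at the stop after 7 mm) and keep it in for the first 0.7 rad; then it may come out. Stays where left
- stand: loading stand fixed to the bench: dark base plate 90 by 250 mm, rail of 8 mm square bar along its y, top face 100 mm above the bench, black end stops 110 mm either side of the middle (16 mm higher than the rail). Origin: centre of the underside; z up. Red and blue carrier hang 50 mm either side of the middle; which on which side varies
- carrier_red: carrier to move, 56 to 112 g: red tab 28 (x) by 12 (y) mm, 40 mm high, gripped across its 12 mm; below it two legs 12 mm wide, 16 mm apart along x, straddle the rail; each ends in a 40 mm medallion facing along x, reaching 72 mm below the origin. Origin: underside that rests on the rail, midway between the legs; tab from z = 0 to 40 mm; z up, y along the rail
- carrier_blue: same as the red carrier but blue; stays on the stand
- carrier_yellow: same as the red carrier but yellow; already hangs in the case and stays there
- enamel_jar: red jar, 52 mm diameter, 65 mm high, origin at the centre of its underside; leave alone
- varnish_can: white can, 60 mm diameter, 85 mm high, origin at the centre of its underside; leave alone
- dish: white bowl, 90 mm diameter, 30 mm high, origin at the centre of its underside; leave alone
- brush: brush lying on the bench; leave alone
- flat_weight: brass weight, 44 mm diameter, 30 mm high, origin at the centre of its underside; leave alone
Mind the look-alikes: they are no part of the job. What is shaped like the carrier_red but green or turquoise is not meant.

How it is judged:
By the outcome, as a careful person would: the job done as asked, in the order asked, and still so for the second after the job is handed in, with the robot touching nothing.
It also fails if it takes over 72 s, if anything falls off the work surface, if the arm or the gripper's body presses on something with over 40 N, if the wrist force passes 120 N, or if a joint passes its speed limit or range.

## Working session

There is one attempt and no reset: what is moved stays moved. The work goes in short steps, Python scripts to look and compute and a shell command to move; the robot and the scene stay as the last step left them, time stands still between calls to the robot, and variables do not carry over. Pictures are saved under pics/ and viewed, and the job is handed in when it is done.

```bash
ls -la; mkdir -p pics
python3 - <<'E'
from rig import env, optics
import cv2
print(env.observe())
for n in ("scene","top","wrist"):
    p=optics.camera_params(n); print(n,p)
    cv2.imwrite(f"pics/{n}0.png",optics.get_image(n)[:,:,::-1])
E
```

```text
total 12
drwxr-xr-x  3 agent agent 4096 Dec  7 00:09 .
drwxr-xr-x 23 root  root  4096 Dec  7 00:09 ..
drwxr-xr-x  2 agent agent 4096 Dec  7 00:09 pics
{'time_s': 0.0, 'q': array([-8.32666750e+01,  2.18406866e+01,  7.43857183e+01,  7.60089312e-04,
        8.38599323e+01, -1.23347457e+01]), 'qvel': array([-1.02477912e-03,  2.61663864e-02,  5.57026736e-05, -9.22816704e-02,
        1.53012662e-02,  7.06867200e-02]), 'joint_efforts': array([ 2.69277851e-03, -4.48450220e+01, -2.31272507e+01, -3.41920600e-05,
        4.80515693e-03,  6.02845390e-06]), 'position': array([ 0.17968218, -0.51976613,  0.40410876]), 'tool_rot': array([[-1.63578890e-04,  9.45131609e-01,  3.26689784e-01],
       [ 1.49802147e-03,  3.26689654e-01, -9.45130481e-01],
       [-9.99998865e-01,  3.34784915e-04, -1.46926697e-03]]), 'ft_force': array([-0.48217332,  0.72798776,  0.34555203]), 'wrist_torque': array([0.00737072, 0.04004492, 0.05615635]), 'grip_width': 0.08503525495977253}
scene {'fx': 415.5882066568656, 'fy': 415.5882066568656, 'cx': 286.46760457174275, 'cy': 210.85186249748577, 'k1': 0.03437364071343518, 'xy
[... 204 characters left out ...]
9]])}
top {'fx': 532.7591056656935, 'fy': 532.7591056656935, 'cx': 273.5926318764427, 'cy': 210.76111098262712, 'k1': 0.07244489413138111, 'xyz': array([0.24098036, 0.06180847, 1.46075325]), 'rotation': array([[-0.01679898, -0.9831831 ,  0.18184826],
       [-0.9995264 ,  0.01182339, -0.02841085],
       [ 0.025783  , -0.18223941, -0.98291609]])}
wrist {'fx': 305.12883131850907, 'fy': 305.12883131850907, 'cx': 281.71051507731835, 'cy': 208.26093134407327, 'k1': -0.06052114886572995, 'xyz': array([ 0.25767033, -0.49237306,  0.37448712]), 'rotation': array([[ 0.32519903, -0.89496   , -0.30543771],
       [-0.94564478, -0.30819259, -0.1037944 ],
       [-0.0012418 ,  0.32258941, -0.94653818]])}
```

View pics/scene0.png

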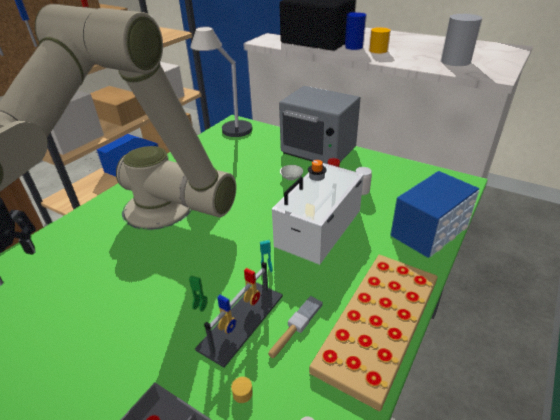

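View pics/top0.png

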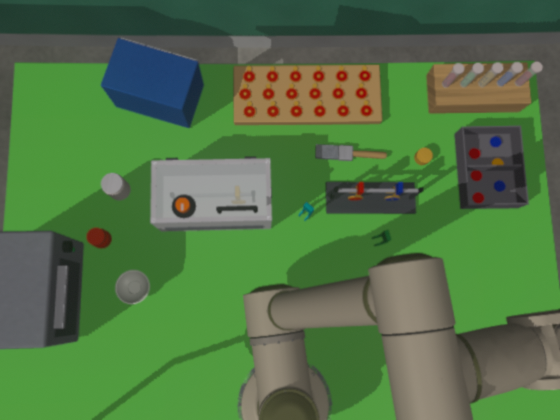

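View pics/wrist0.png

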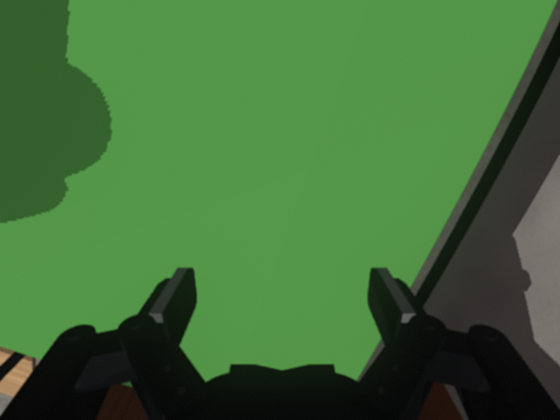

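The scene picture shows the case at about (318,210), with the orange knob at (317,167). The stand is at about (243,320), with the red carrier at (250,280) and the blue one at (225,310). A turquoise look-alike is at (266,253) and a green one at (197,290). I'll enlarge these to measure.

```bash
cat > h.py <<'E'
import numpy as np, cv2
from rig import env, optics
def K(p): return np.array([[p['fx'],0,p['cx']],[0,p['fy'],p['cy']],[0,0,1.]])
def ray(p,uv):
    D=np.array([p['k1'],0,0,0,0.])
    n=cv2.undistortPoints(np.array([[uv]],float),K(p),D)[0,0]
    return p['rotation']@np.array([n[0],n[1],1.])
def atz(p,uv,z):
    d=ray(p,uv); o=p['xyz']; return o+d*(z-o[2])/d[2]
def proj(p,P):
    P=np.atleast_2d(P); c=(P-p['xyz'])@p['rotation']
    s=c[:,:2]/c[:,2:]; r2=(s**2).sum(1,keepdims=True); s=s*(1+p['k1']*r2)
    return s*[p['fx'],p['fy']]+[p['cx'],p['cy']]
def tri(ps,uvs):
    A=np.zeros((3,3));b=np.zeros(3)
    for p,uv in zip(ps,uvs):
        d=ray(p,uv);d/=np.linalg.norm(d);M=np.eye(3)-np.outer(d,d);A+=M;b+=M@p['xyz']
    x=np.linalg.solve(A,b)
    res=[np.linalg.norm((np.eye(3)-np.outer(d,d))@(x-p['xyz'])) for p,uv in zip(ps,uvs) for d in [ray(p,uv)/np.linalg.norm(ray(p,uv))]]
    return x,res
def crop(img,x0,y0,x1,y1,s,name):
    cv2.imwrite(name,cv2.resize(img[y0:y1,x0:x1],None,fx=s,fy=s,interpolation=cv2.INTER_CUBIC))
E
python3 - <<'E'
from h import *
t=cv2.imread('pics/top0.png'); s=cv2.imread('pics/scene0.png')
crop(t,140,145,290,240,5,'pics/ct_case.png'); crop(t,295,140,445,250,5,'pics/ct_stand.png')
crop(s,260,145,400,265,5,'pics/cs_case.png'); crop(s,180,230,310,370,4,'pics/cs_stand.png')
E
```

```text
(no output)
```

View pics/ct_case.png

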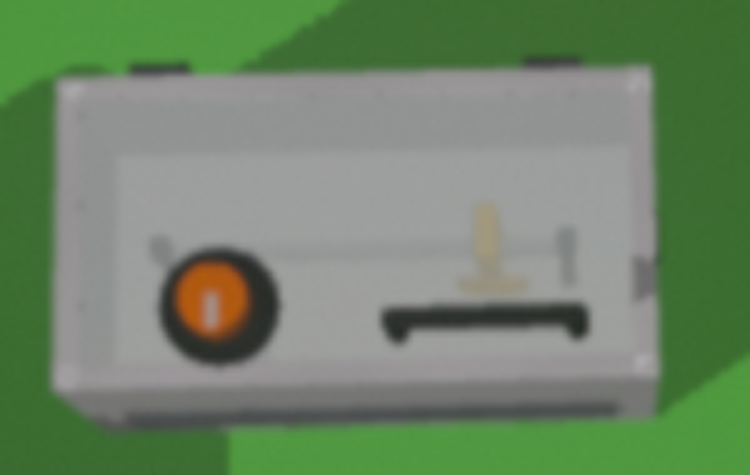

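View pics/ct_stand.png

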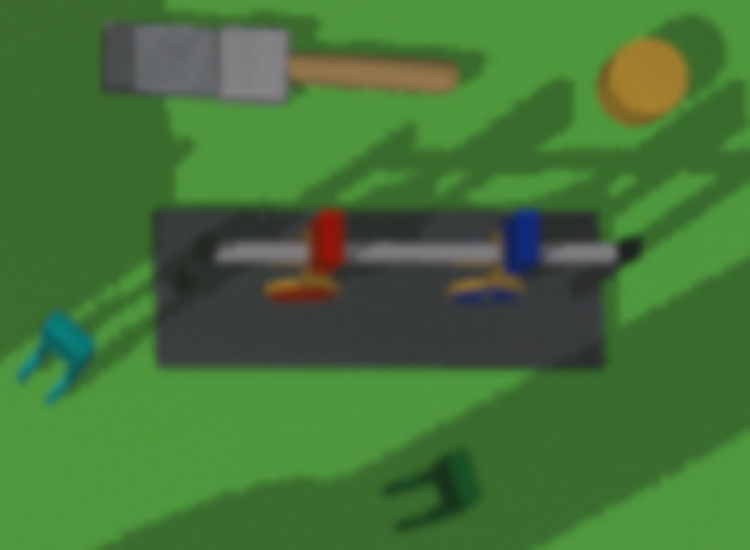

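View pics/cs_case.png

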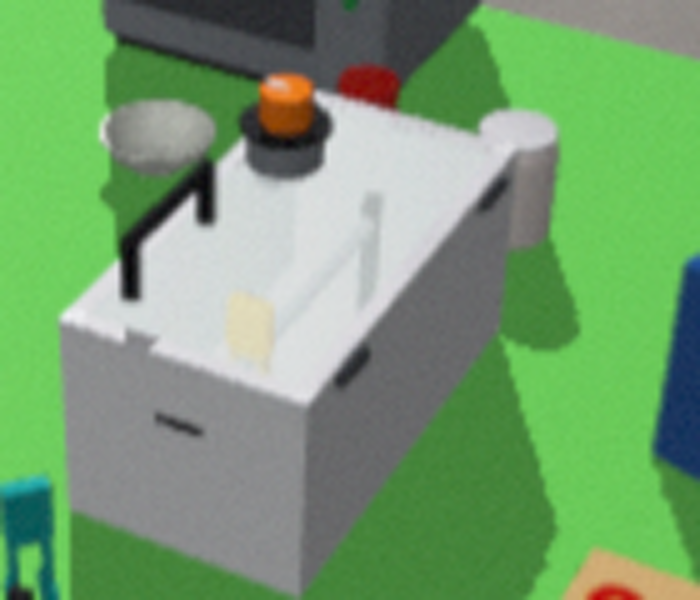

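View pics/cs_stand.png

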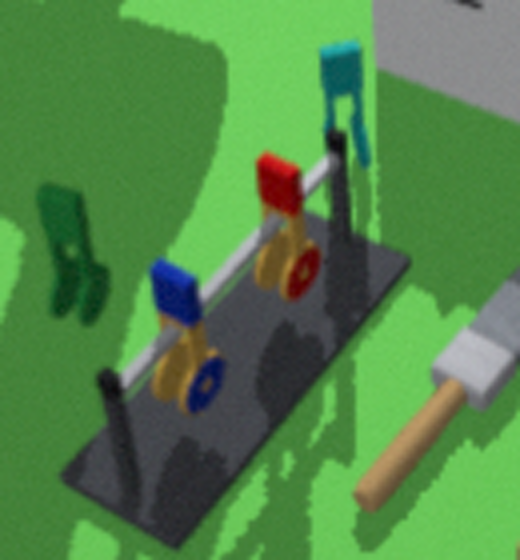

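```bash
cat > fit.py <<'E'
from h import *
from scipy.optimize import least_squares
T=optics.camera_params('top');S=optics.camera_params('scene')
tc=lambda u,v:(140+u/5,145+v/5); sc=lambda u,v:(260+u/5,145+v/5)
ts=lambda u,v:(295+u/5,140+v/5); ss=lambda u,v:(180+u/4,230+v/4)
def w(q,P):
    c,s=np.cos(q[2]),np.sin(q[2]);P=np.array(P)
    return np.array([q[0]+c*P[0]-s*P[1],q[1]+s*P[0]+c*P[1],P[2]])
def fit(obs,q0):
    f=lambda q:np.concatenate([proj(p,w(q,P))[0]-uv for p,P,uv in obs])
    r=least_squares(f,q0,loss='soft_l1'); return r.x,f(r.x).reshape(-1,2)
zt=.143
case=[(T,(.08,.15,zt),tc(58,83)),(T,(.08,-.15,zt),tc(650,70)),(T,(-.08,.15,zt),tc(55,388)),(T,(-.08,-.15,zt),tc(657,372)),
(T,(.08-.135,-.065,.184),tc(487,316)),
(S,(-.08,-.15,zt),sc(62,318)),(S,(.08,-.15,zt),sc(308,400)),(S,(.08,.15,zt),sc(515,150)),(S,(-.08,-.15,0),sc(75,510)),(S,(.08,-.15,0),sc(300,593))]
q,r=fit(case,[.45,.12,0.]);print('case',q[:2],np.degrees(q[2]));print(r.round(1).tolist())
print('knob tri top/scene',tri([T,S],[tc(213,298),sc(286,86)]))
print('flange tri',tri([T,S],[tc(219,307),sc(286,126)]))
print('handle', w(q,(-.055,-.065,.184)),'tri ends',tri([T,S],[tc(392,320),sc(207,165)]),tri([T,S],[tc(582,316),sc(130,243)]))
st=[(T,(.045,.125,.008),ts(152,210)),(T,(.045,-.125,.008),ts(598,212)),(T,(-.045,.125,.008),ts(157,368)),(T,(-.045,-.125,.008),ts(604,366)),
(T,(0,-.11,.116),ts(630,247)),
(S,(-.045,-.125,.008),ss(62,477)),(S,(.045,-.125,.008),ss(178,545)),(S,(.045,.125,.008),ss(410,262)),
(S,(0,-.11,.116),ss(108,380)),(S,(0,.11,.116),ss(336,138))]
q2,r=fit(st,[.45,-.2,0.]);print('stand',q2[:2],np.degrees(q2[2]));print(r.round(1).tolist())
print('red tab top', tri([T,S],[ts(330,224),ss(279,161)]), 'expect', w(q2,(0,.05,.14)))
np.save('q.npy',[q,q2])
E
python3 fit.py
```

```text
case [0.53859509 0.18028338] 0.8808732848267442
[[-0.3, -0.4], [-0.3, -0.5], [-0.2, 0.9], [0.2, 0.7], [-0.6, 0.0], [-0.5, 1.2], [0.1, 1.9], [0.7, -0.1], [-1.1, -0.3], [0.3, 1.0]]
knob tri top/scene (array([0.49235982, 0.2436261 , 0.19952259]), [np.float64(0.00046930602012284855), np.float64(0.0004693060201227344)])
flange tri (array([0.49320269, 0.24453702, 0.17032761]), [np.float64(4.917620119517378e-05), np.float64(4.9176201195032834e-05)])
handle [0.48460087 0.11444551 0.184     ] tri ends (array([0.48348639, 0.15939041, 0.18556807]), [np.float64(0.0007618501417316507), np.float64(0.0007618501417316659)]) (array([0.48485316, 0.06742467, 0.18457269]), [np.float64(0.0011412096488157485), np.float64(0.0011412096488156596)])
stand [ 0.54418034 -0.25160659] -0.6852521508539374
[[0.0, -0.2], [-0.1, -0.6], [-0.2, -0.2], [0.4, 0.1], [0.5, -0.5], [-1.0, -0.0], [-0.3, 0.8], [0.5, -0.9], [0.1, -1.1], [-0.2, -1.4]]
red tab top (array([ 0.54792261, -0.20084845,  0.14368117]), [np.float64(0.0016050250758039555), np.float64(0.0016050250758040058)]) expect [ 0.54477833 -0.20161016  0.14      ]
```

Measurements agree with the given sizes. The case is at (0.539, 0.180) with yaw 0.9°. The knob axis is at about (0.493, 0.244) with its top at about 0.198 (allowed 0.194–0.200). The stand is at (0.544, -0.252). I'll move over the knob first.

```bash
cat >> h.py <<'E'
def st():
    o=env.observe();R=o['tool_rot'];p=o['position']
    print('t%.2f pos'%o['time_s'],p.round(4),'yawz %.2f'%np.degrees(np.arctan2(R[1,2],R[0,2])),'tilt',R[2].round(3),'F',o['ft_force'].round(1),'w%.4f'%o['grip_width'],'q',o['q'].round(0))
    return o
def to(x,y,z,yaw=None):
    "units needed to TCP target"
    o=st();R=o['tool_rot'];d=(np.array([x,y,z])-o['position'])
    print('units xyz',(R.T@d/.03).round(2),'' if yaw is None else 'turn units %.2f'%(-((yaw-np.degrees(np.arctan2(R[1,2],R[0,2]))+180)%360-180)/5))
E
A='[-1,[-0.02,0.76,-0.86],0]'
python3 -m inch '[[-1,[-0.02,0.76,-0.86],0],[-1,[-0.02,0.76,-0.86],0],[-1,[-0.02,0.76,-0.86],0],[-1,[-0.02,0.76,-0.86],0],[-1,[-0.02,0.76,-0.86],0],[-1,[-0.02,0.76,-0.86],0],[-1,[-0.02,0.76,-0.86],0],[-1,[-0.02,0.76,-0.86],0]]' 60
python3 -m inch '[[-1,[-0.02,0.76,-0.86],0],[-1,[-0.02,0.76,-0.86],0],[-1,[-0.02,0.76,-0.86],0],[-1,[-0.02,0.76,-0.86],0],[-1,[-0.02,0.76,-0.86],0],[-1,[-0.02,0.76,-0.86],0],[-1,[-0.02,0.76,-0.86],0],[-1,[-0.02,0.76,-0.86],0]]'
python3 -c "
from h import *
to(.493,.244,.42,90);print(env.tips_ahead)"
```

```text
time_s: 0.82
position: [0.2848, -0.2635, 0.4094]
tool_rot: [[-0.0, 0.945, 0.326], [0.0, 0.326, -0.945], [-1.0, 0.0, -0.0]]
ft_force: [0.9, -0.3, 0.6]
grip_width: 0.0857
time_s: 1.48
position: [0.3897, -0.0086, 0.4144]
tool_rot: [[0.0, 0.945, 0.327], [-0.0, 0.327, -0.945], [-1.0, 0.0, 0.0]]
ft_force: [1.5, -0.6, 0.3]
grip_width: 0.0854
t1.48 pos [ 0.3897 -0.0086  0.4144] yawz -70.93 tilt [-1.  0.  0.] F [ 1.5 -0.6  0.3] w0.0854 q [-19.   5.  96.  -0.  79.  52.]
units xyz [-0.19  6.   -6.83] turn units -32.19
0.1734
```

```bash
python3 -m inch '[[-1,[-0.02,0.75,-0.85],0],[-1,[-0.02,0.75,-0.85],0],[-1,[-0.02,0.75,-0.85],0],[-1,[-0.02,0.75,-0.85],0],[-1,[-0.02,0.75,-0.85],0],[-1,[-0.02,0.75,-0.85],0],[-1,[-0.02,0.75,-0.85],0],[-1,[-0.02,0.75,-0.85],0]]' >/dev/null
python3 -m inch '[[-1,[0,0,0],-1],[-1,[0,0,0],-1],[-1,[0,0,0],-1],[-1,[0,0,0],-1],[-1,[0,0,0],-1],[-1,[0,0,0],-1],[-1,[0,0,0],-1],[-1,[0,0,0],-1]]' >/dev/null
python3 -m inch '[[-1,[0,0,0],-1],[-1,[0,0,0],-1],[-1,[0,0,0],-1],[-1,[0,0,0],-1],[-1,[0,0,0],-1],[-1,[0,0,0],-1],[-1,[0,0,0],-1],[-1,[0,0,0],-1]]' >/dev/null
python3 -c "
from h import *
to(.493,.244,.42,90)
p=optics.camera_params('wrist');i=optics.get_image('wrist')[:,:,::-1];cv2.imwrite('pics/w1.png',i)
print(proj(p,[[.493,.244,.198],[.493,.244,.174]]))"
```

```text
t3.48 pos [0.4931 0.2411 0.4189] yawz 9.32 tilt [-1.    -0.    -0.001] F [ 0.3  0.3 -0.4] w0.0852 q [14. 21. 73. -0. 86.  4.]
units xyz [-0.04  0.09  0.01] turn units -16.14
[[283.53399897 229.77112135]
 [283.3843042  217.35715827]]
```

View pics/w1.png

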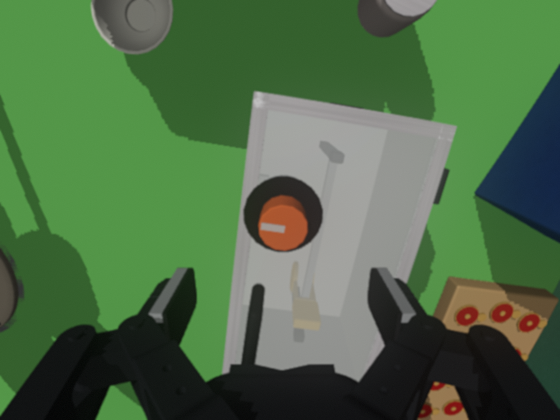

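The knob top is at (283,228), against a prediction of (283.5,230), so the position is confirmed. Next I finish the pre-rotation and descend.

```bash
python3 -m inch '[[-1,[0,0,0],-1],[-1,[0,0,0],-1],[-1,[0,0,0],-1],[-1,[0,0,0],-1],[-1,[0,0,0],-1],[-1,[0,0,0],-1],[-1,[0,0,0],-1],[-1,[0,0,0],-1]]' >/dev/null
python3 -m inch '[[-1,[0.2,0,0],-1],[-1,[0.2,0,0],-1],[-1,[0.3,0,0],-1],[-1,[0.3,0,0],-1],[-1,[0.3,0,0],-1],[-1,[0.3,0,0],-1],[-1,[0.2,0,0],-1],[-1,[0.2,0,0],-1]]' >/dev/null
python3 -c "
from h import *
to(.493,.244,.35,90)"
```

```text
t4.87 pos [0.493  0.2411 0.3585] yawz 89.19 tilt [-1.     0.001 -0.   ] F [ 0.2 -0.4 -0.4] w0.0854 q [ 14.  24.  79.   0.  77. -75.]
units xyz [0.28 0.   0.1 ] turn units -0.16
```

```bash
python3 -m inch '[[-1,[0.28,0,0.1],0],[0.2,[0,0,0],0],[0.4,[0,0,0],0],[0.6,[0,0,0],0],[1,[0,0,0],0],[1,[0,0,0],0],[1,[0,0,0],0],[1,[0,0,0],0]]' 70
python3 -c "
from h import *
st()
cv2.imwrite('pics/w2.png',optics.get_image('wrist')[:,:,::-1])
cv2.imwrite('pics/s2.png',cv2.resize(optics.get_image('scene')[120:260,240:400,::-1],None,fx=4,fy=4))"
```

```text
time_s: 5.53
position: [0.4931, 0.2445, 0.3515]
tool_rot: [[0.002, -1.0, 0.016], [0.001, 0.016, 1.0], [-1.0, -0.002, 0.001]]
ft_force: [-2.1, 4.6, 4.6]
grip_width: 0.0316
t5.53 pos [0.4931 0.2445 0.3515] yawz 89.06 tilt [-1.    -0.002  0.001] F [-2.1  4.6  4.6] w0.0316 q [ 14.  24.  79.   0.  76. -75.]
```

View pics/w2.png

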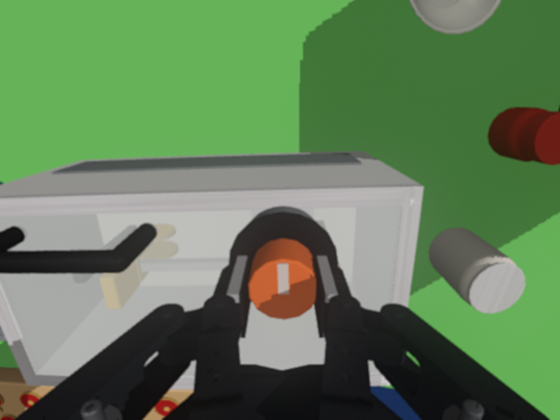

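View pics/s2.png

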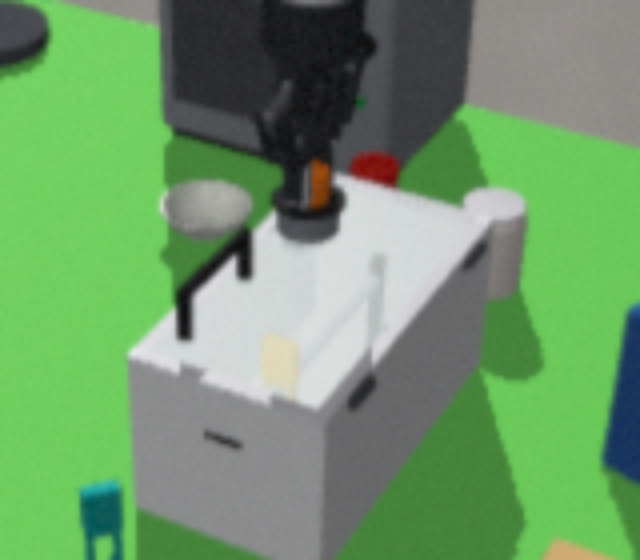

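The knob is gripped between the pads at (283,280) with the pointer towards the front. Now push in.

```bash
python3 -m inch '[[1,[0.08,0,0],0],[1,[0.08,0,0],0],[1,[0.08,0,0],0],[1,[0,0,0],0],[1,[0,0,0],0],[1,[0,0,0],0],[1,[0,0,0],0],[1,[0,0,0],0]]' 90
```

```text
time_s: 6.3
position: [0.4931, 0.2445, 0.3449]
tool_rot: [[0.002, -1.0, 0.016], [0.002, 0.016, 1.0], [-1.0, -0.002, 0.002]]
ft_force: [-2.7, 4.3, 11.3]
grip_width: 0.0311
```

```bash
python3 -m inch '[[1,[0.02,0,0],1],[1,[0,0,0],1],[1,[0,0,0],1],[1,[0,0,0],1],[1,[0,0,0],1],[1,[0,0,0],1],[1,[0,0,0],1],[1,[0,0,0],1]]'
python3 -c "
from h import *
print(env.observe()['wrist_torque'])
cv2.imwrite('pics/w3.png',optics.get_image('wrist')[180:400,150:420,::-1])"
```

```text
time_s: 6.97
position: [0.4929, 0.2443, 0.3448]
tool_rot: [[0.002, -0.753, 0.658], [0.001, 0.658, 0.753], [-1.0, -0.001, 0.002]]
ft_force: [-3.5, 3.4, 15.7]
grip_width: 0.0313
[0.46385282 0.97644656 0.05140827]
```

View pics/w3.png

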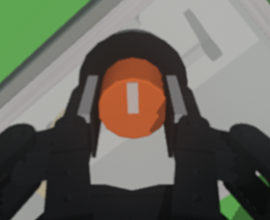

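The pointer turns with the gripper, so the knob is turning. Continuing.

```bash
python3 -m inch '[[1,[0,0,0],1],[1,[0,0,0],1],[1,[0,0,0],1],[1,[0,0,0],1],[1,[0,0,0],1],[1,[0,0,0],1],[1,[0,0,0],1],[1,[0,0,0],1]]'
python3 -m inch '[[1,[0,0,0],1],[1,[0,0,0],1],[1,[0,0,0],0.4],[1,[0,0,0],0],[1,[0,0,0],0],[1,[-0.2,0,0],0],[1,[-0.05,0,0],0],[1,[0,0,0],0]]'
python3 -c "
from h import *
st();print(env.observe()['wrist_torque'])
cv2.imwrite('pics/w4.png',optics.get_image('wrist')[180:400,150:420,::-1])"
```

```text
time_s: 7.68
position: [0.4926, 0.2444, 0.3447]
tool_rot: [[0.001, -0.154, 0.988], [0.001, 0.988, 0.154], [-1.0, 0.001, 0.001]]
ft_force: [-6.2, 3.5, 17.3]
grip_width: 0.0311
time_s: 8.35
position: [0.4927, 0.2444, 0.3511]
tool_rot: [[-0.0, 0.051, 0.999], [0.001, 0.999, -0.051], [-1.0, 0.001, -0.0]]
ft_force: [-2.8, 4.5, 5.1]
grip_width: 0.0311
t8.35 pos [0.4927 0.2444 0.3511] yawz -2.92 tilt [-1.     0.001 -0.   ] F [-2.8  4.5  5.1] w0.0311 q [14. 24. 80.  0. 76. 17.]
[0.86493459 0.67771427 0.05838968]
```

View pics/w4.png

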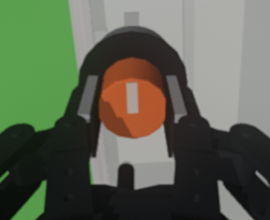

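```bash
python3 -m inch '[[-1,[0,0,0],0],[-1,[0,0,0],0],[-1,[0,0,0],0],[-1,[0,0,0],0],[-1,[-0.2,0,0],0],[-1,[-0.6,0,0],0],[-1,[-1,0,0],0],[-1,[-0.9,0,0],-0.76]]' 
python3 -c "
from h import *
to(.4843,.1144,.42,.9)
p=optics.camera_params('wrist');cv2.imwrite('pics/w5.png',optics.get_image('wrist')[:,:,::-1])
t=optics.get_image('top')[:,:,::-1]; crop(t,140,145,290,240,5,'pics/t5.png')"
```

```text
time_s: 9.07
position: [0.4931, 0.244, 0.4328]
tool_rot: [[-0.001, -0.015, 1.0], [-0.0, 1.0, 0.015], [-1.0, -0.0, -0.001]]
ft_force: [0.7, 0.1, -0.4]
grip_width: 0.0851
t9.07 pos [0.4931 0.244  0.4328] yawz 0.84 tilt [-1.    -0.    -0.001] F [ 0.7  0.1 -0.4] w0.0851 q [14. 21. 71. -0. 88. 13.]
units xyz [ 0.43 -4.31 -0.36] turn units -0.01
```

View pics/w5.png

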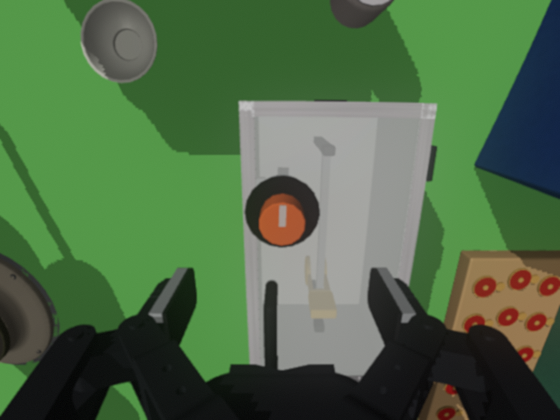

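The knob pointer at (283,215) now points along +y, so it has turned a quarter. Next I go to the handle.

```bash
python3 -m inch '[[-1,[0,-0.72,-0.06],0],[-1,[0,-0.72,-0.06],0],[-1,[0,-0.72,-0.06],0],[-1,[0,-0.72,-0.06],0],[-1,[0,-0.72,-0.06],0],[-1,[0.5,-0.72,-0.06],0],[-1,[0.5,0,0],0],[-1,[0.5,0,0],0]]' 
python3 -c "
from h import *
to(.4843,.1144,.341,.9)
p=optics.camera_params('wrist');cv2.imwrite('pics/w6.png',optics.get_image('wrist')[:,:,::-1])
print(proj(p,[[.4836,.1594,.184],[.485,.0694,.184]]))"
```

```text
time_s: 9.83
position: [0.4841, 0.1132, 0.3858]
tool_rot: [[0.0, -0.013, 1.0], [-0.0, 1.0, 0.013], [-1.0, -0.0, 0.0]]
ft_force: [-0.2, 0.3, 0.5]
grip_width: 0.0853
t9.83 pos [0.4841 0.1132 0.3858] yawz 0.72 tilt [-1. -0.  0.] F [-0.2  0.3  0.5] w0.0853 q [-1. 17. 84. -0. 78. -1.]
units xyz [1.49 0.04 0.01] turn units -0.04
[[282.88815462 172.70349867]
 [283.32646751 304.62166862]]
```

View pics/w6.png

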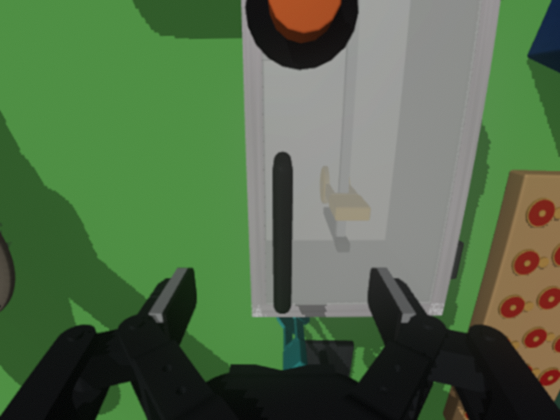

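The bar runs from (283,155) to (283,310), centred between the fingers. Grip it.

```bash
python3 -m inch '[[-1,[0.5,0.04,0],0],[-1,[0.5,0,0],0],[-0.5,[0.48,0,0],0],[1,[0,0,0],0],[1,[0,0,0],0],[1,[0,0,0],0],[1,[0,0,0],0],[1,[0,0,0],0]]' 50
python3 -m inch '[[1,[0,0,0],0],[1,[0,0,0],0],[1,[0,0,0],0],[1,[0,0,0],0],[1,[-0.2,0,0],0],[1,[-0.2,0,0],0],[1,[-0.2,0,0],0],[1,[0,0,0],0]]'
python3 -c "
from h import *
st()
p=optics.camera_params('wrist');cv2.imwrite('pics/w7.png',optics.get_image('wrist')[:,:,::-1])
cv2.imwrite('pics/s7.png',cv2.resize(optics.get_image('scene')[120:260,240:400,::-1],None,fx=4,fy=4))"
```

```text
time_s: 10.55
position: [0.4843, 0.1156, 0.3428]
tool_rot: [[0.001, -0.015, 1.0], [-0.0, 1.0, 0.015], [-1.0, -0.0, 0.001]]
ft_force: [0.2, -0.4, -0.1]
grip_width: 0.0121
time_s: 11.22
position: [0.4884, 0.1154, 0.361]
tool_rot: [[0.017, -0.014, 1.0], [0.002, 1.0, 0.014], [-1.0, 0.001, 0.017]]
ft_force: [35.3, 4.0, -19.0]
grip_width: 0.0099
t11.22 pos [0.4884 0.1154 0.361 ] yawz 0.80 tilt [-1.     0.001  0.017] F [ 35.3   4.  -19. ] w0.0099 q [-0. 19. 86.  0. 74. -1.]
```

View pics/s7.png

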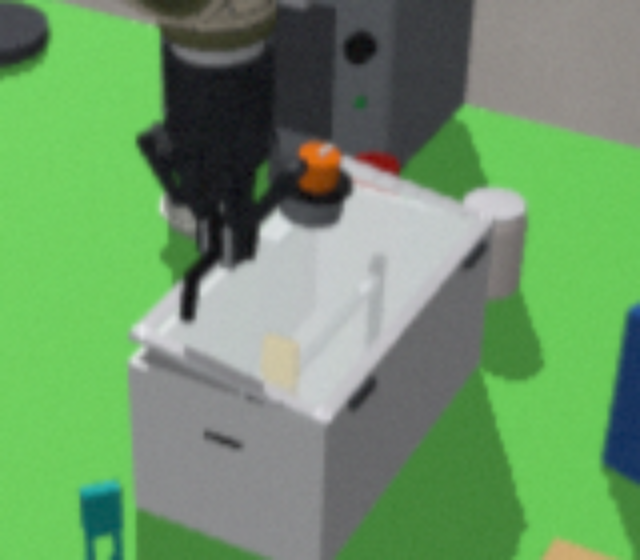

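The lid is unlatched and lifts with the handle. I'll work out the arc increments.

```bash
python3 -c "
import numpy as np
th=np.r_[.135,np.arange(.2,1.76,.08),1.75]
X=-.135*np.cos(th)+.044*np.sin(th)+.135;Z=.135*np.sin(th)+.044*np.cos(th)-.044
print(X[0]/.03,Z[0]/.03)
for t,a,b in zip(th[1:],np.diff(X)/.03,np.diff(Z)/.03):print('%.2f [%.2f,0,%.2f]'%(t,-b,a))
print(X[-1],Z[-1])"
```

```text
0.2383431323903118 0.5923116852997378
0.20 [-0.27,0,0.14]
0.28 [-0.32,0,0.20]
0.36 [-0.30,0,0.22]
0.44 [-0.29,0,0.25]
0.52 [-0.27,0,0.27]
0.60 [-0.24,0,0.29]
0.68 [-0.22,0,0.31]
0.76 [-0.19,0,0.33]
0.84 [-0.17,0,0.34]
0.92 [-0.14,0,0.35]
1.00 [-0.11,0,0.36]
1.08 [-0.08,0,0.37]
1.16 [-0.05,0,0.38]
1.24 [-0.02,0,0.38]
1.32 [0.01,0,0.38]
1.40 [0.04,0,0.38]
1.48 [0.07,0,0.37]
1.56 [0.10,0,0.37]
1.64 [0.13,0,0.36]
1.72 [0.16,0,0.34]
1.75 [0.07,0,0.13]
0.20235859917513466 0.08099527637940386
```

```bash
python3 -m inch '[[1,[0,0,0.24],0],[1,[-0.27,0,0.14],0],[1,[-0.32,0,0.20],0],[1,[-0.30,0,0.22],0],[1,[-0.29,0,0.25],0],[1,[-0.27,0,0.27],0],[1,[0,0,0],0],[1,[0,0,0],0]]' 40
python3 -c "
from h import *
st()"
```

```text
time_s: 11.98
position: [0.523, 0.1161, 0.4045]
tool_rot: [[-0.004, -0.015, 1.0], [-0.001, 1.0, 0.015], [-1.0, -0.001, -0.004]]
ft_force: [-9.5, -1.9, 10.5]
grip_width: 0.0097
t11.98 pos [0.523  0.1161 0.4045] yawz 0.87 tilt [-1.    -0.001 -0.004] F [-9.5 -1.9 10.5] w0.0097 q [-0. 20. 77. -0. 83. -1.]
```

```bash
python3 -c "
from h import *
cv2.imwrite('pics/w8.png',optics.get_image('wrist')[:,:,::-1])
cv2.imwrite('pics/s8.png',cv2.resize(optics.get_image('scene')[120:260,240:400,::-1],None,fx=4,fy=4))"
```

```text
(no output)
```

View pics/w8.png

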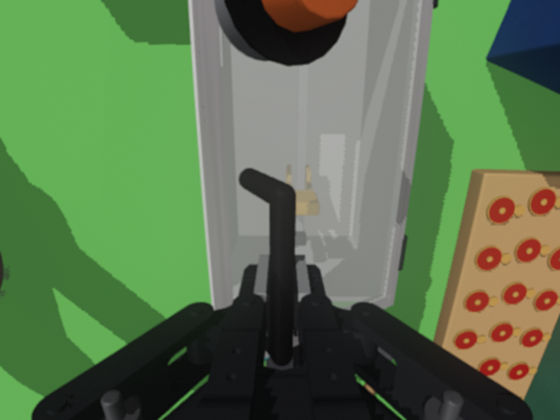

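View pics/s8.png

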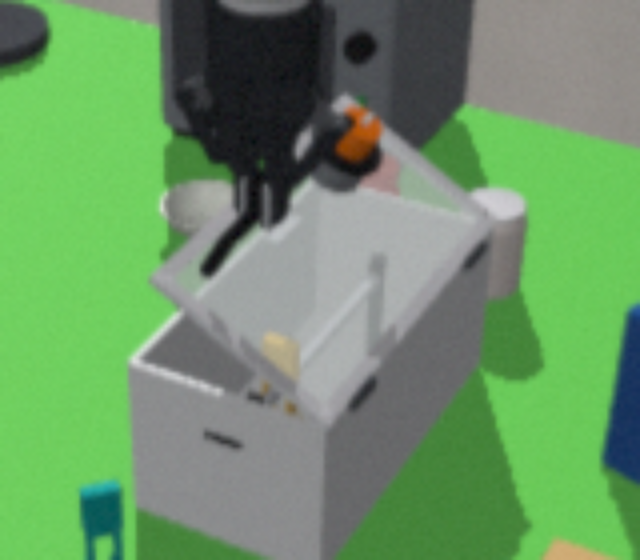

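The lid follows, now at about 0.5 rad. Continuing.

```bash
python3 -m inch '[[1,[-0.24,0,0.29],0],[1,[-0.22,0,0.31],0],[1,[-0.19,0,0.33],0],[1,[-0.17,0,0.34],0],[1,[-0.14,0,0.35],0],[1,[-0.11,0,0.36],0],[1,[-0.08,0,0.37],0],[1,[-0.05,0,0.38],0]]'
python3 -c "
from h import *
st()"
```

```text
time_s: 12.75
position: [0.6048, 0.1172, 0.4422]
tool_rot: [[-0.001, -0.015, 1.0], [-0.001, 1.0, 0.015], [-1.0, -0.001, -0.001]]
ft_force: [-6.7, -4.1, -5.6]
grip_width: 0.0101
t12.75 pos [0.6048 0.1172 0.4422] yawz 0.85 tilt [-1.    -0.001 -0.001] F [-6.7 -4.1 -5.6] w0.0101 q [-0. 28. 59. -0. 94. -1.]
```

```bash
python3 -m inch '[[1,[-0.02,0,0.38],0],[1,[0.01,0,0.38],0],[1,[0.04,0,0.38],0],[1,[0.07,0,0.37],0],[1,[0.10,0,0.37],0],[1,[0.13,0,0.36],0],[1,[0.16,0,0.34],0],[1,[0.06,0,0.1],0]]'
python3 -m inch '[[1,[0,0,0],0],[1,[0,0,0],0],[1,[0.04,0,0.1],0],[1,[0,0,0],0],[1,[0,0,0],0],[1,[0,0,0],0],[1,[0,0,0],0],[1,[0,0,0],0]]'
python3 -c "
from h import *
st()
cv2.imwrite('pics/w9.png',optics.get_image('wrist')[:,:,::-1])
cv2.imwrite('pics/s9.png',cv2.resize(optics.get_image('scene')[100:260,240:400,::-1],None,fx=4,fy=4))"
```

```text
time_s: 13.42
position: [0.6863, 0.1182, 0.4246]
tool_rot: [[-0.001, -0.015, 1.0], [-0.001, 1.0, 0.015], [-1.0, -0.001, -0.001]]
ft_force: [-8.9, -2.8, 18.6]
grip_width: 0.0098
time_s: 14.08
position: [0.6875, 0.1183, 0.4244]
tool_rot: [[-0.004, -0.015, 1.0], [-0.002, 1.0, 0.015], [-1.0, -0.002, -0.004]]
ft_force: [-13.9, -3.9, 14.7]
grip_width: 0.0102
t14.08 pos [0.6875 0.1183 0.4244] yawz 0.83 tilt [-1.    -0.002 -0.004] F [-13.9  -3.9  14.7] w0.0102 q [ 0. 37. 44. -0. 99. -1.]
```

View pics/w9.png

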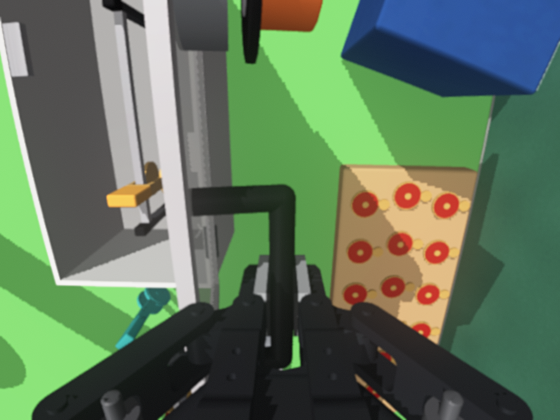

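View pics/s9.png

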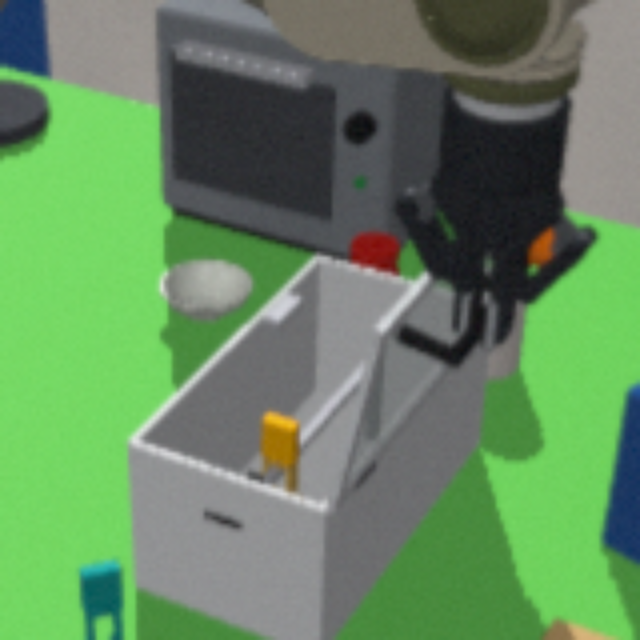

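The lid is at its stop: the TCP is within 1 mm of the 1.75 rad prediction. Release gently and lift off.

```bash
python3 -m inch '[[0.45,[0,0,0],0],[0.45,[0,0,0],0],[0.45,[0,0,0],0],[0.45,[0,0,0],0],[0.45,[-0.2,0,0],0],[0.45,[-0.4,0,0],0],[0.45,[-0.5,0,0],0],[0.45,[-0.5,0,0],0]]' 40
python3 -m inch '[[0.45,[-0.5,0,0],0],[0.45,[-0.5,0,0],0],[0.45,[0,0,0],0],[0.45,[0,-0.5,0],0],[0.45,[0,-0.7,0],0],[0.45,[0,-0.8,0],0],[0.45,[0,-0.8,0],0],[0.45,[0,-0.8,0],0]]'
python3 -c "
from h import *
to(.546,-.2,.40,-90.7)
cv2.imwrite('pics/s10.png',cv2.resize(optics.get_image('scene')[100:260,240:400,::-1],None,fx=4,fy=4))"
```

```text
time_s: 14.85
position: [0.6891, 0.1187, 0.4703]
tool_rot: [[-0.002, -0.015, 1.0], [0.0, 1.0, 0.015], [-1.0, 0.0, -0.002]]
ft_force: [0.0, -0.2, -0.9]
grip_width: 0.0239
time_s: 15.52
position: [0.6908, 0.0087, 0.4983]
tool_rot: [[-0.003, -0.015, 1.0], [0.0, 1.0, 0.015], [-1.0, 0.0, -0.003]]
ft_force: [-0.1, -0.3, -0.3]
grip_width: 0.0235
t15.52 pos [0.6908 0.0087 0.4983] yawz 0.85 tilt [-1.     0.    -0.003] F [-0.1 -0.3 -0.3] w0.0235 q [ -9.  36.  35.  -0. 109. -10.]
units xyz [ 3.29 -6.89 -4.92] turn units 18.31
```

View pics/s10.png

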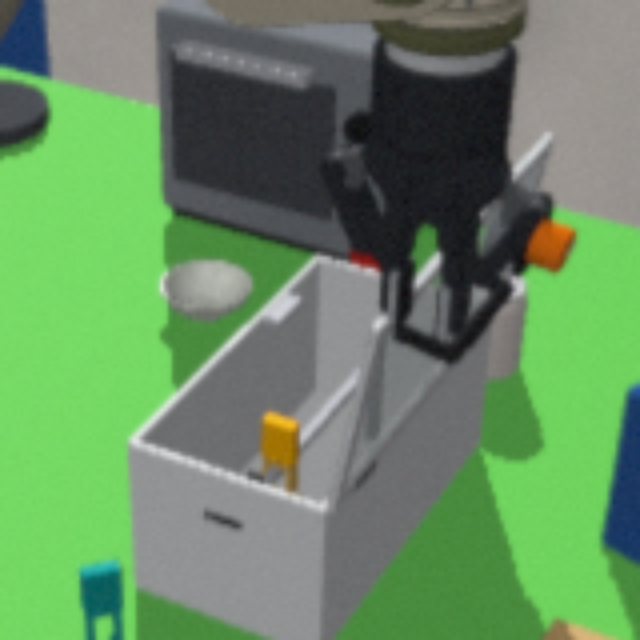

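The lid stands open by itself. On to the stand.

```bash
python3 -m inch '[[-1,[0.1,-0.86,-0.61],0],[-1,[0.1,-0.86,-0.61],0],[-1,[0.1,-0.86,-0.61],0],[-1,[0.1,-0.86,-0.61],0],[-1,[0.1,-0.86,-0.61],0],[-1,[0.1,-0.86,-0.61],0],[-1,[0.1,-0.86,-0.61],0],[-1,[0.1,-0.86,-0.61],0]]' >/dev/null
python3 -m inch '[[-1,[0.1,0,0],1],[-1,[0.1,0,0],1],[-1,[0.1,0,0],1],[-1,[0.1,0,0],1],[-1,[0.1,0,0],1],[-1,[0.1,0,0],1],[-1,[0.1,0,0],1],[-1,[0.1,0,0],1]]' >/dev/null
python3 -m inch '[[-1,[0.1,0,0],1],[-1,[0.1,0,0],1],[-1,[0.1,0,0],1],[-1,[0.1,0,0],1],[-1,[0.1,0,0],1],[-1,[0.1,0,0],1],[-1,[0.1,0,0],1],[-1,[0.1,0,0],1]]' >/dev/null
python3 -m inch '[[-1,[0,0,0],1],[-1,[0,0,0],1],[-1,[0,0,0],0.3],[-1,[0,0,0],0],[-1,[0,0,0],0],[-1,[0,0,0],0],[-1,[0,0,0],0],[-1,[0,0,0],0]]' >/dev/null
python3 -c "
from h import *
to(.546,-.2012,.38,-90.7)
p=optics.camera_params('wrist');cv2.imwrite('pics/w11.png',optics.get_image('wrist')[:,:,::-1])
print(proj(p,[[.546,-.2012,.14]]))"
```

```text
t18.23 pos [ 0.5475 -0.198   0.4277] yawz -90.61 tilt [-1. -0. -0.] F [-0.9  0.6 -0.1] w0.0851 q [-32.  24.  67.   0.  89.  59.]
units xyz [ 1.59 -0.05  0.11] turn units 0.02
[[285.76210557 203.91734126]]
```

View pics/w11.png

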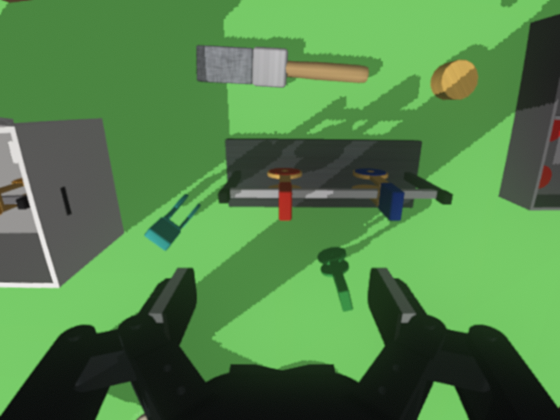

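Carrier-shaped things in view:
- red, hanging on the stand, tab at (285,203) with its medallion at (284,173)
- blue, hanging at (390,200)
- turquoise, on the bench at (170,225)
- green, on the bench at (335,280)

The red one fits: it has a red tab and medallions and is predicted at (286,204). I'll confirm it in a crop.

```bash
python3 -c "
from h import *
crop(cv2.imread('pics/w11.png'),220,130,430,240,3.5,'pics/c11.png')"
```

```text
(no output)
```

View pics/c11.png

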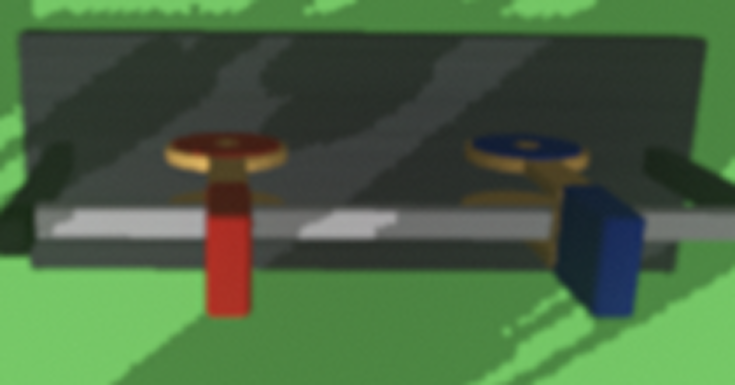

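Confirmed: the crop shows the red tab with red medallions on the rail, and it matches the prediction within 2 px. Descend with the jaws partly open, clear of the end stop.

```bash
python3 -m inch '[[-0.2,[0.3,-0.1,0.09],0],[-0.2,[0.6,0,0],0],[-0.2,[0.7,0,0],0],[-0.2,[0.8,0,0],0],[-0.2,[0.8,0,0],0],[-0.2,[0.8,0,0],0],[-0.2,[0.4,0,0],0],[-0.2,[0,0,0],0]]'
python3 -c "
from h import *
to(.5445,-.2007,.284,-90.7)
p=optics.camera_params('wrist');cv2.imwrite('pics/w12.png',optics.get_image('wrist')[:,:,::-1])
print(proj(p,[[.5445,-.2007,.14]]))"
```

```text
time_s: 18.95
position: [0.5438, -0.2005, 0.2925]
tool_rot: [[-0.005, 1.0, -0.011], [0.003, -0.011, -1.0], [-1.0, -0.005, -0.003]]
ft_force: [0.1, -0.2, -0.1]
grip_width: 0.0513
t18.95 pos [ 0.5438 -0.2005  0.2925] yawz -90.63 tilt [-1.    -0.005 -0.003] F [ 0.1 -0.2 -0.1] w0.0513 q [-32.  31.  79.  -0.  70.  59.]
units xyz [0.28 0.02 0.01] turn units 0.01
[[283.93326998 287.47261563]]
```

View pics/w12.png

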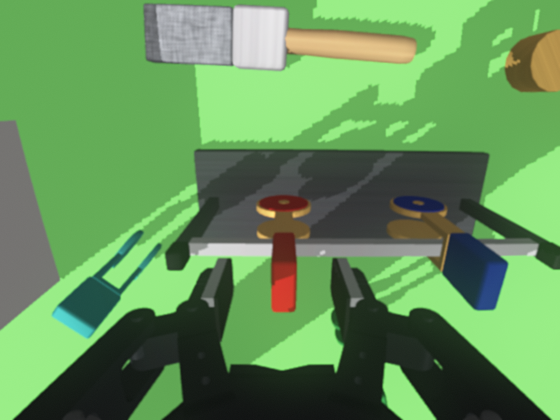

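The red tab at (284,275) is centred between the pads. Close and lift straight up.

```bash
python3 -m inch '[[-0.2,[0.27,0,0],0],[0.2,[0,0,0],0],[1,[0,0,0],0],[1,[0,0,0],0],[1,[0,0,0],0],[1,[0,0,0],0],[1,[0,0,0],0],[1,[0,0,0],0]]' 45
python3 -m inch '[[1,[-0.2,0,0],0],[1,[-0.5,0,0],0],[1,[-0.8,0,0],0],[1,[-0.9,0,0],0],[1,[-0.9,0,0],0],[1,[-0.9,0,0],0],[1,[-0.8,0,0],0],[1,[-0.5,0,0],0]]'
python3 -c "
from h import *
st()
i=optics.get_image('wrist')[:,:,::-1];cv2.imwrite('pics/w13.png',i)
t=optics.get_image('top')[:,:,::-1]; crop(t,140,120,290,240,5,'pics/t13.png')
cv2.imwrite('pics/s13.png',optics.get_image('scene')[:,:,::-1])"
```

```text
time_s: 19.67
position: [0.5446, -0.2006, 0.2884]
tool_rot: [[0.001, 1.0, -0.011], [-0.001, -0.011, -1.0], [-1.0, 0.001, 0.001]]
ft_force: [-1.0, 0.4, 5.2]
grip_width: 0.0111
time_s: 20.33
position: [0.5442, -0.2003, 0.4556]
tool_rot: [[0.003, 1.0, -0.011], [-0.002, -0.011, -1.0], [-1.0, 0.003, 0.002]]
ft_force: [0.1, -0.9, -1.4]
grip_width: 0.0111
t20.33 pos [ 0.5442 -0.2003  0.4556] yawz -90.63 tilt [-1.     0.003  0.002] F [ 0.1 -0.9 -1.4] w0.0111 q [-32.  23.  64.   0.  93.  59.]
```

View pics/w13.png

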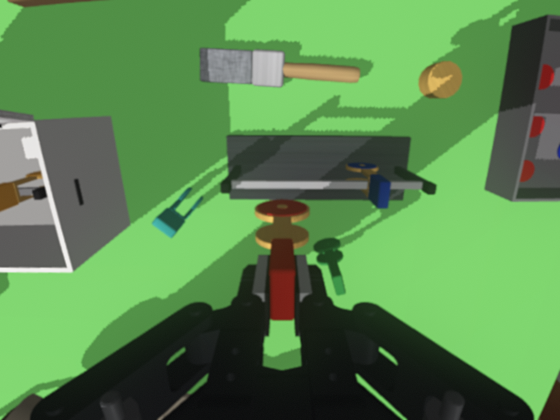

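View pics/t13.png

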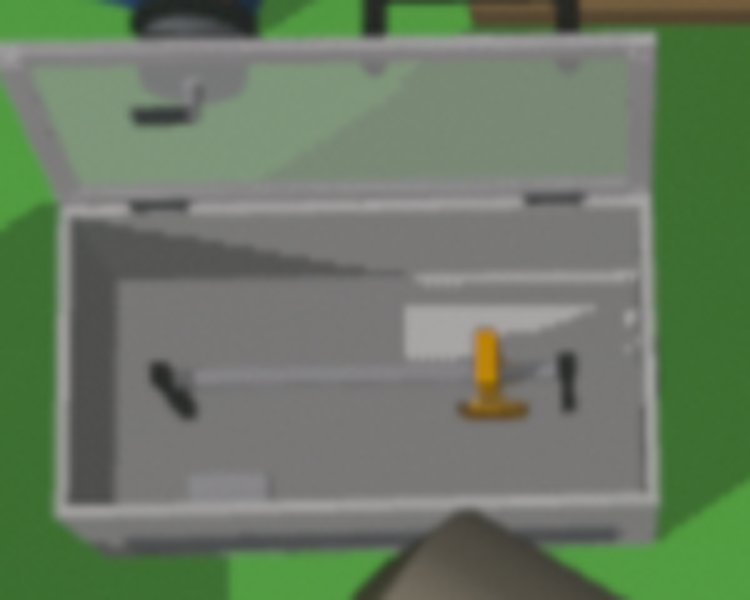

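View pics/s13.png

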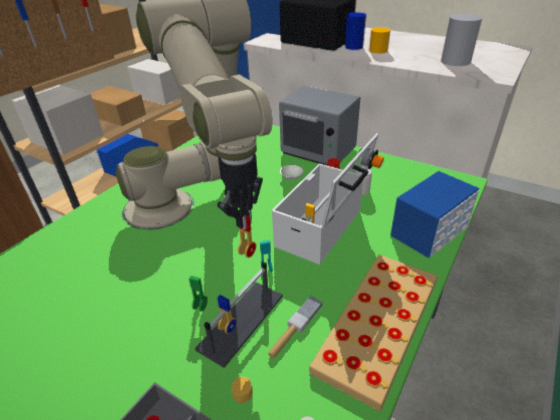

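The red carrier is held straight, at (282,270). The lid is still open and blue is undisturbed. I'll measure the inner rail.

```bash
python3 -c "
from h import *
T=optics.camera_params('top')
f=lambda u,v,z:atz(T,(140+u/5,120+v/5),z)
print('rail',f(200,377,.093),f(300,376,.093),f(445,373,.093))
print('stops',f(163,372,.109),f(567,358,.109))
q=np.load('q.npy')[0];c,s=np.cos(q[2]),np.sin(q[2])
for P in [f(200,377,.093),f(300,376,.093),f(445,373,.093),f(163,372,.109),f(567,358,.109),f(485,340,.133)]:
  d=P[:2]-q[:2];print('case frame',c*d[0]+s*d[1],-s*d[0]+c*d[1])
"
```

```text
rail [0.53769994 0.26573466 0.093     ] [0.53768575 0.21391738 0.093     ] [0.5384798 0.1383883 0.093    ]
stops [0.53706144 0.28228225 0.109     ] [0.54227196 0.07431241 0.109     ]
case frame 0.0004186445290470447 0.08545495108851751
case frame -0.0003921581421605511 0.033644012406791254
case frame -0.000759351145853896 -0.041888349446810004
case frame 3.461055888945492e-05 0.10201040081334027
case frame 0.0020472899058951734 -0.1060149720505105
case frame 0.007181299789252144 -0.06462898476928602
```

The inner rail lies on the case's centre line (case x ≈ 0) with stops at ±104 mm, which matches the spec. I'm targeting y = +40 mm, world (0.538, 0.220).

```bash
python3 -m inch '[[1,[0,0,-0.4],0],[1,[0,0,-0.8],0],[1,[0,0,-1],0],[1,[0,0,-1],0],[1,[0,0,-1],0],[1,[0,0,-1],0],[1,[0,0,-1],-0.1],[1,[0,0,-1],-0.1]]' >/dev/null
python3 -m inch '[[1,[0,0,-1],-0.1],[1,[0,0,-1],0],[1,[0,0,-1],0],[1,[0,0,-1],0],[1,[0,0,-1],0],[1,[0,0,-1],0],[1,[0,0,-0.6],0],[1,[0,0,-0.2],0]]' >/dev/null
python3 -m inch '[[1,[0,0,0],0],[1,[0,0,0],0],[1,[0,0,0],0],[1,[0,0,0],0],[1,[0,0,0],0],[1,[0,0,0],0],[1,[0,0,0],0],[1,[0,0,0],0]]' >/dev/null
python3 -c "
from h import *
to(.538,.2203,.38,-89.1)"
```

```text
t22.48 pos [0.5438 0.2192 0.4528] yawz -89.15 tilt [-1.  0. -0.] F [ 0.3 -0.5 -1.8] w0.0112 q [ 10.  24.  63.   0.  93. 100.]
units xyz [ 2.43 -0.19 -0.04] turn units -0.01
```

```bash
python3 -m inch '[[1,[0,-0.2,-0.02],0],[1,[0.4,0,0],0],[1,[0.5,0,0],0],[1,[0.5,0,0],0],[1,[0.4,0,0],0],[1,[0.2,0,0],0],[1,[0,0,0],0],[1,[0,0,0],0]]' >/dev/null
python3 -c "
from h import *
to(.538,.2203,.3,-89.1)
p=optics.camera_params('wrist');i=optics.get_image('wrist')[:,:,::-1];cv2.imwrite('pics/w14.png',i)
t=optics.get_image('top')[:,:,::-1]; crop(t,140,120,290,240,5,'pics/t14.png')
q=np.load('q.npy')[0];c,s=np.cos(q[2]),np.sin(q[2])
w=lambda x,y,z:[q[0]+c*x-s*y,q[1]+s*x+c*y,z]
print(proj(p,[w(0,.095,.093),w(0,-.05,.093)]))"
```

```text
t23.15 pos [0.5377 0.22   0.3932] yawz -89.13 tilt [-1.  0. -0.] F [-0.4 -0.7 -0.9] w0.0110 q [ 11.  25.  70.  -0.  84. 100.]
units xyz [ 3.11  0.01 -0.01] turn units -0.01
[[222.51679327 198.3165497 ]
 [378.34841984 198.09657399]]
```

View pics/w14.png

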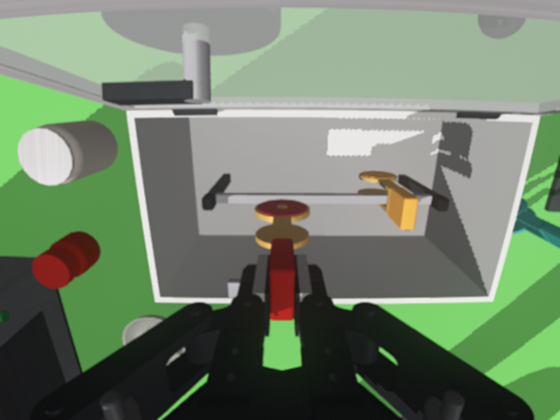

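View pics/t14.png

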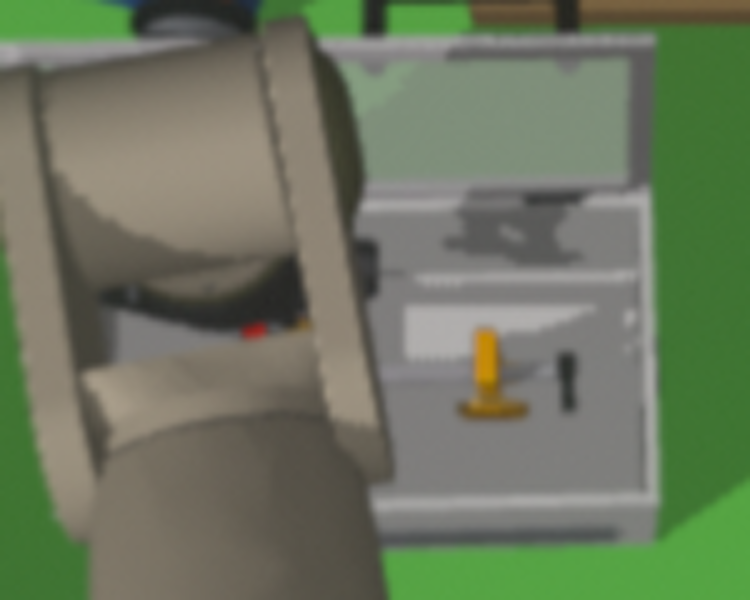

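```bash
python3 -c "
from h import *
i=cv2.imread('pics/w14.png');crop(i,200,170,360,330,5,'pics/c14.png')
j=cv2.imread('pics/w13.png');crop(j,220,160,360,330,4,'pics/c13.png')"
```

```text
(no output)
```

View pics/c14.png

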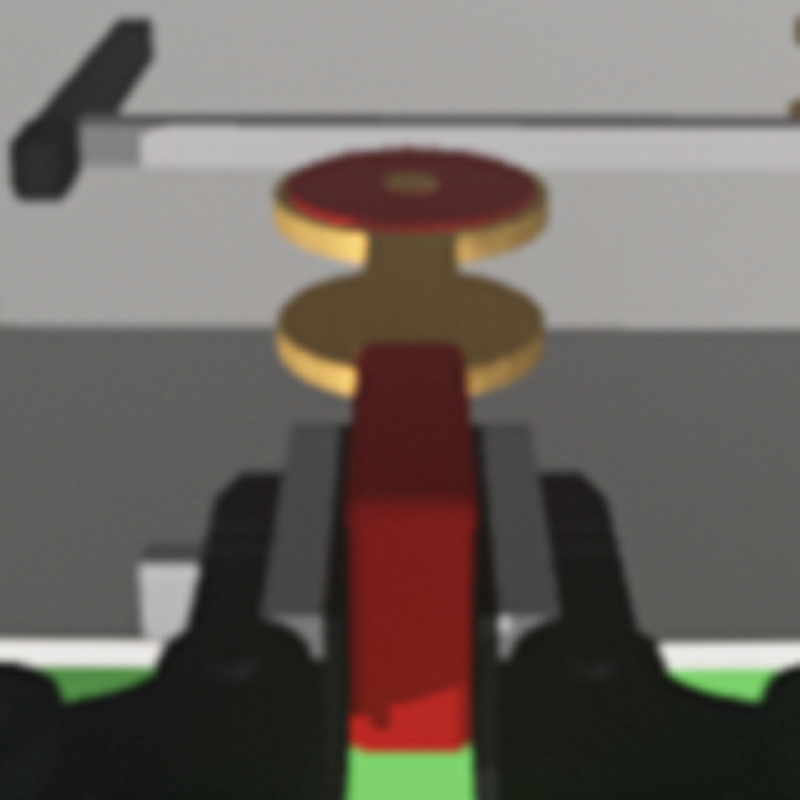

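View pics/c13.png

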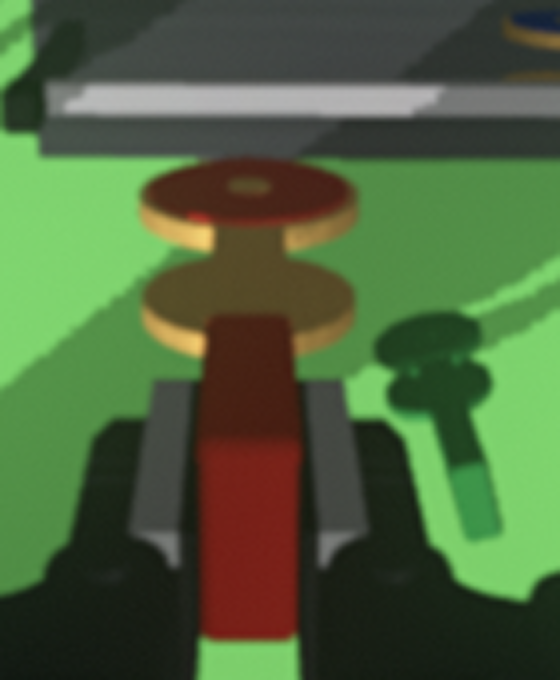

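```bash
python3 -c "
from h import *
p=optics.camera_params('wrist')
print('tab',atz(p,(282.2,295.3),.3932-.148), 'ends',atz(p,(282.2,270.6),.3932-.148),atz(p,(282.2,320),.3932-.148))
print('med near edge',atz(p,(282.2,170+205/5),.3932-.24))
print('rail',atz(p,(282,199.1),.093),'tcp',env.observe()['position'])
"
```

```text
tab [0.53793585 0.22012283 0.2452    ] ends [0.55085622 0.22030614 0.2452    ] [0.52407148 0.21992592 0.2452    ]
med near edge [0.54671882 0.22012472 0.1532    ]
rail [0.53739902 0.22009789 0.093     ] tcp [0.53776981 0.21997769 0.3936923 ]
```

The carrier's tab centre (x 0.5375–0.538) and the rail (x 0.5374) agree within 1 mm, and the gap allows ±4 mm. Lowering.

```bash
python3 -m inch '[[1,[0.3,0,0],0],[1,[0.5,0,0],0],[1,[0.5,0,0],0],[1,[0.5,0,0],0],[1,[0.5,0,0],0],[1,[0.4,0,0],0],[1,[0.3,0,0],0],[1,[0,0,0],0]]'
python3 -c "
from h import *
to(.5376,.2203,.281,-89.1)
i=optics.get_image('wrist')[:,:,::-1];cv2.imwrite('pics/w15.png',i)"
```

```text
time_s: 23.92
position: [0.5376, 0.2198, 0.3009]
tool_rot: [[-0.003, 1.0, 0.015], [-0.001, 0.015, -1.0], [-1.0, -0.003, 0.001]]
ft_force: [-0.4, -0.6, -1.7]
grip_width: 0.011
t23.92 pos [0.5376 0.2198 0.3009] yawz -89.14 tilt [-1.    -0.003  0.001] F [-0.4 -0.6 -1.7] w0.0110 q [ 11.  30.  79.  -0.  72. 100.]
units xyz [ 0.66  0.   -0.02] turn units -0.01
```

View pics/w15.png

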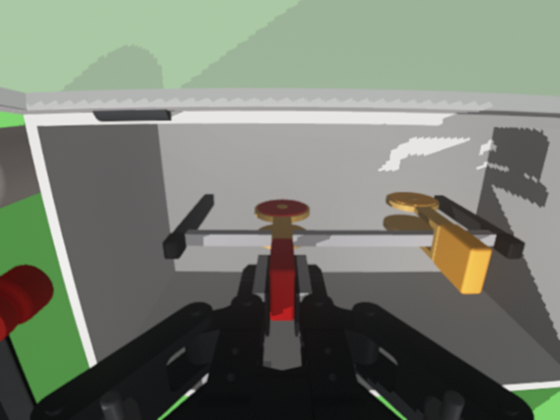

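The rail at v ≈ 238 now passes between the two medallions, with one in front of it and one behind, and there is no contact force. Lower to seat.

```bash
python3 -m inch '[[1,[0.2,0,0],0],[1,[0.2,0,0],0],[1,[0.1,0,0],0],[1,[0.05,0,0],0],[1,[0,0,0],0],[1,[0,0,0],0],[1,[0,0,0],0],[1,[0,0,0],0]]'
python3 -c "
from h import *
to(.5376,.2203,.281,-89.1)"
```

```text
time_s: 24.63
position: [0.5378, 0.2199, 0.2865]
tool_rot: [[0.001, 1.0, 0.015], [0.0, 0.015, -1.0], [-1.0, 0.001, -0.0]]
ft_force: [0.2, 0.6, -0.7]
grip_width: 0.0111
t24.63 pos [0.5378 0.2199 0.2865] yawz -89.13 tilt [-1.     0.001 -0.   ] F [ 0.2  0.6 -0.7] w0.0111 q [ 11.  31.  80.   0.  69. 100.]
units xyz [ 0.18 -0.01 -0.01] turn units -0.01
```

```bash
python3 -m inch '[[1,[0.06,0,0],0],[1,[0.06,0,0],0],[1,[0.05,0,0],0],[1,[0.05,0,0],0],[1,[0,0,0],0],[1,[0,0,0],0],[1,[0,0,0],0],[1,[0,0,0],0]]'
python3 -c "
from h import *
st()
i=optics.get_image('wrist')[:,:,::-1];crop(i,150,170,400,340,3,'pics/w16.png')"
```

```text
time_s: 25.3
position: [0.5376, 0.2199, 0.2814]
tool_rot: [[0.002, 1.0, 0.015], [0.0, 0.015, -1.0], [-1.0, 0.002, -0.0]]
ft_force: [-4.3, -1.6, 13.1]
grip_width: 0.011
t25.30 pos [0.5376 0.2199 0.2814] yawz -89.12 tilt [-1.     0.002 -0.   ] F [-4.3 -1.6 13.1] w0.0110 q [ 11.  31.  80.  -0.  69. 100.]
```

View pics/w16.png

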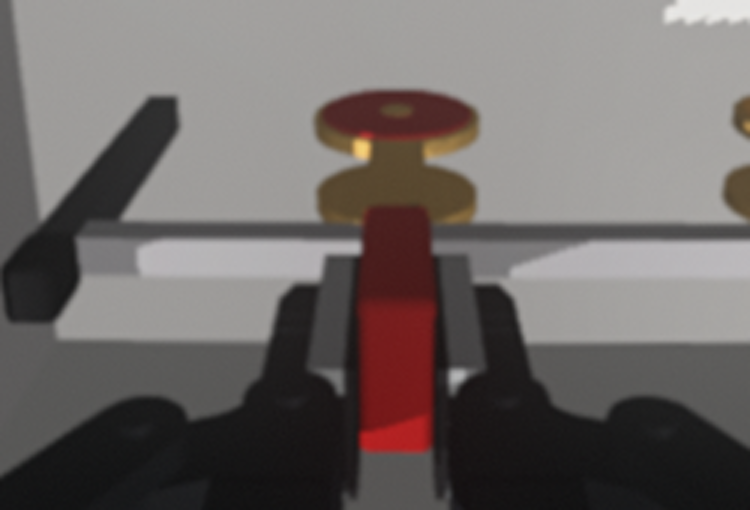

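It is seated: contact came at a TCP height of 0.281 = rail 0.093 + 0.188, as computed. Ease off, open and retreat upward.

```bash
python3 -m inch '[[1,[-0.06,0,0],0],[1,[0,0,0],0],[0.7,[0,0,0],0],[0.4,[0,0,0],0],[0.2,[0,0,0],0],[0,[0,0,0],0],[-0.1,[0,0,0],0],[-0.1,[0,0,0],0]]' 20
python3 -m inch '[[-0.1,[0,0,0],0],[-0.1,[-0.2,0,0],0],[-0.1,[-0.5,0,0],0],[-0.1,[-0.8,0,0],0],[-0.1,[-1,0,0],0],[-0.1,[-1,0,0],0],[-0.1,[-0.9,0,0],0],[-0.1,[-0.5,0,0],0]]'
python3 -c "
from h import *
st()
i=optics.get_image('wrist')[:,:,::-1];cv2.imwrite('pics/w17.png',i)"
```

```text
time_s: 26.02
position: [0.5378, 0.2199, 0.2814]
tool_rot: [[-0.0, 1.0, 0.015], [0.0, 0.015, -1.0], [-1.0, -0.0, -0.0]]
ft_force: [-0.3, 0.9, 0.1]
grip_width: 0.0468
time_s: 26.68
position: [0.5374, 0.2199, 0.4325]
tool_rot: [[0.005, 1.0, 0.015], [0.001, 0.015, -1.0], [-1.0, 0.005, -0.001]]
ft_force: [-0.2, 0.6, 0.2]
grip_width: 0.0469
t26.68 pos [0.5374 0.2199 0.4325] yawz -89.13 tilt [-1.     0.005 -0.001] F [-0.2  0.6  0.2] w0.0469 q [ 11.  24.  66.  -0.  89. 100.]
```

View pics/w17.png

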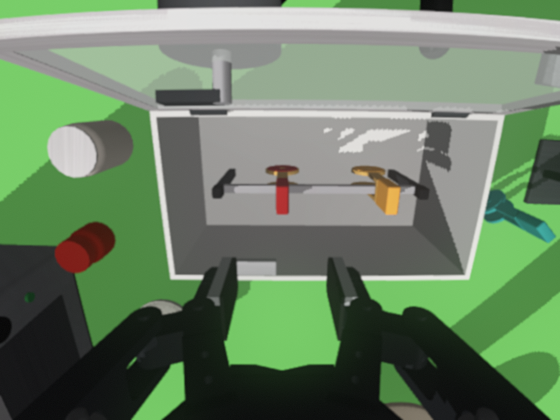

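Red now hangs on the rail at (282,190), straight and beside yellow. Back the arm away and check from the other cameras.

```bash
python3 -m inch '[[-0.1,[-0.2,-0.5,0.3],0],[-0.1,[-0.2,-0.7,0.5],0],[-0.1,[0,-0.7,0.8],0],[-0.1,[0,-0.7,0.9],0],[-0.1,[0,-0.7,0.9],0],[-0.1,[0,-0.7,0.9],0],[-0.1,[0,-0.4,0.9],0],[-0.1,[0,0,0.9],0]]' >/dev/null
python3 -m inch '[[-0.1,[0,0,0.9],0],[-0.1,[0,0,0.9],0],[-0.1,[0,0,0.9],0],[-0.1,[0,0,0.6],0],[-0.1,[0,0,0.3],0],[-0.1,[0,0,0],0],[-0.1,[0,0,0],0],[-0.1,[0,0,0],0]]' >/dev/null
python3 -c "
from h import *
st()
t=optics.get_image('top')[:,:,::-1]; crop(t,130,110,430,260,2.6,'pics/t18.png')
s=optics.get_image('scene')[:,:,::-1];crop(s,180,120,400,370,2.4,'pics/s18.png');crop(s,270,130,390,250,5,'pics/s18b.png')"
```

```text
t28.07 pos [ 0.4101 -0.0721  0.4404] yawz -89.08 tilt [-1. -0. -0.] F [ 0.4 -0.3  0.2] w0.0467 q [-26.   7.  89.   0.  84.  63.]
```

View pics/t18.png

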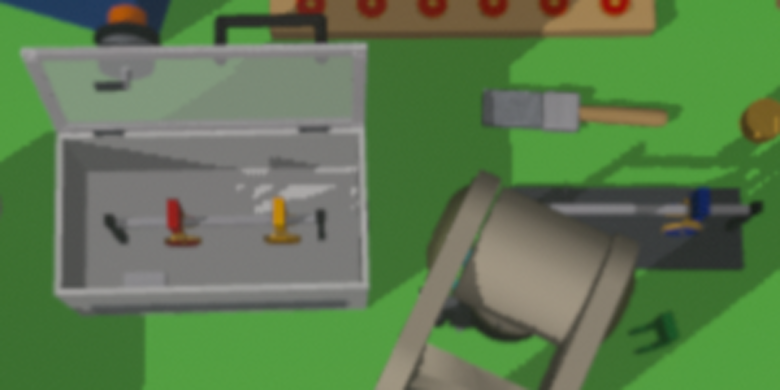

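View pics/s18.png

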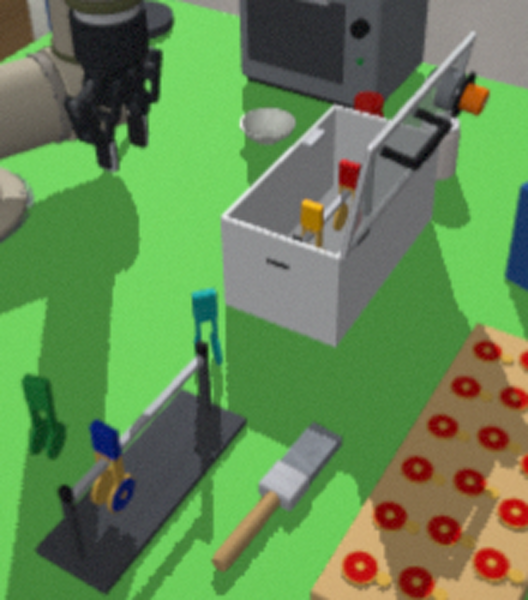

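View pics/s18b.png

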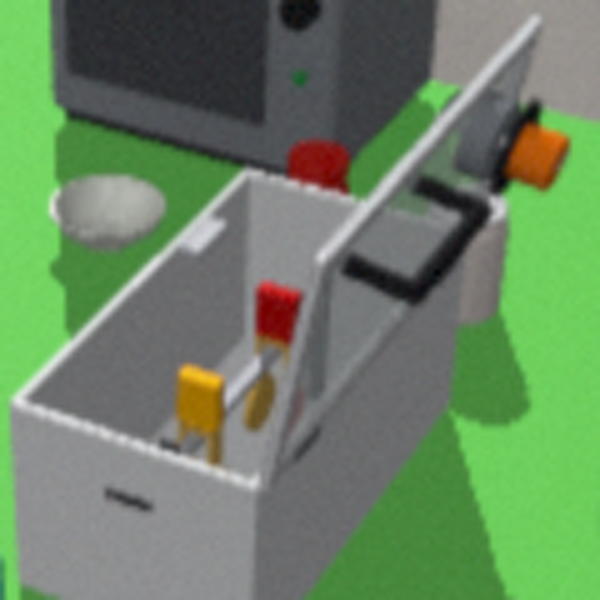

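```bash
python3 -c "
from h import *
T=optics.camera_params('top');q=np.load('q.npy')[0];c,s=np.cos(q[2]),np.sin(q[2])
w=lambda x,y,z:[q[0]+c*x-s*y,q[1]+s*x+c*y,z]
for th in (1.5,1.6,1.65,1.7,1.75):
  # handle bar axis, 12mm bar ends and lid front edge (mid thickness)
  P=[(-.135,.044,-.02),(-.135,.044,-.11),(-.159,.003,.15),(-.159,.003,-.15)]
  print(th,proj(T,[w(.08+a*np.cos(th)+b*np.sin(th),y,.14-a*np.sin(th)+b*np.cos(th)) for a,b,y in P]).round(1).tolist())
print('obs handle', 130+222/2.6,110+21/2.6,130+320/2.6,110+19/2.6,'edge',139.2,129.2,270.8,127.7)"
```

```text
1.5 [[214.1, 129.2], [253.0, 128.4], [137.3, 145.7], [271.0, 142.9]]
1.6 [[214.1, 124.2], [252.9, 123.4], [137.4, 138.8], [270.8, 136.2]]
1.65 [[214.2, 121.9], [252.8, 121.1], [137.4, 135.5], [270.7, 132.9]]
1.7 [[214.3, 119.6], [252.8, 118.9], [137.6, 132.3], [270.6, 129.7]]
1.75 [[214.3, 117.5], [252.7, 116.8], [137.7, 129.2], [270.5, 126.6]]
obs handle 215.3846153846154 118.07692307692308 253.07692307692307 117.3076923076923 edge 139.2 129.2 270.8 127.7
```

The lid angle reads about 1.74–1.75 rad, at the stop, and everything else is in place. Handing in.

```bash
python3 -c "
from rig import env
print(env.close_job())"
```

```text
the job is handed in; nothing more can be done
None
```

The job is done and handed in after about 28 s of the 72 s allowed. I pushed and turned the latch about 92° clockwise, then swung the lid back by its handle to its stop. I then lifted the red carrier over the stand's end stops and hung it on the rail in the case, 40 mm to the left of the rail's middle.

- **Lid:** it stands by itself at about 1.74–1.75 rad in the top picture, and the knob pointer shows the quarter turn.
- **Red carrier:** it hangs straight and straddles the rail beside the yellow one. It touched down at a tool height of 0.281 m, which is what the rail height predicts.
- **Everything else:** the blue and yellow carriers, the two look-alikes, the brush and the weight are where they were. The jar, can and dish looked undisturbed wherever they were visible.
- **Forces:** the highest reading was about 40 N at the wrist, a sideways pull on the handle when I lifted straight up before following the arc. That is well under the 120 N limit, and it acted through the fingers rather than the gripper body.
- **Disagreements:** no check failed. The measurements differed from each other by at most 1–4 mm; the largest was the red tab's height in the first two-camera estimate.

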